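Fill the onggi jar with walnuts through the quarter-turn gate

TASK

Turn the gate lever under the funnel's clear rain hood all the way to its open stop so that all five walnuts drop into the onggi jar, then turn it back all the way to its closed stop. Work gently: do not push the loose stand or the jar out of place, and leave the press plate, sieve and spatula alone.

Things in the scene. Friction and masses are not known exactly. Their poses are not given: they have to be found in the camera images.
- stand: Stainless filling stand, 3 kg or more, loose: it slides if pushed with over about 15 N. Origin: on the work surface straight below the gate lever's pivot; x axis from the pivot to the outlet, so -x is the handle side. Four 14 mm legs at x = 30 and 160, y = +-122 mm carry a deck plate (x 10 to 170, y +-135, z 200 to 206 mm), from which a tongue 50 mm wide reaches to x = -21 over the pivot.
- outlet (a point): Centre of the lower mouth (80 mm across) of the stand's steel funnel, 199 mm above the work surface and 62 mm from the pivot along the stand's +x. The funnel is vertical; its rim, at 300 mm, is 204 mm across.
- hood_edge (a point): Middle of the front edge of the clear rain hood fixed over the lever handle: a level sheet, a sector of 106 mm radius about the pivot reaching 80 degrees either side of the stand's -x; underside at 262, top at 265 mm. Bars the way from straight above; fingers get under its edge from outside, the tool leaning outwards 27 to 50 degrees from vertical.
- pivot (a point): Point on the vertical pivot axis of the gate lever, 200 mm above the work surface (the mid-height of the handle). Its axes are those of the stand.
- gate (a joint): Gate lever angle about the vertical pivot: 0 = closed stop, 1.571 = open stop, growing anticlockwise seen from above. The lever carries a round blade that closes the funnel's outlet from below. Closed, the handle points at 135 degrees in the stand's frame (towards -x and +y); open, at 225 degrees (towards -x and -y). Stays where left; friction about 0.3 N m (3 to 4 N at the handle).
- handle_grip (a point): On the lever's black plastic handle, 90 mm from the pivot, at mid-height and mid-width. The handle is a straight radial bar from 42 to 104 mm from the pivot, 18 mm wide, 28 mm high (z 186 to 214 mm).
- jar: Loose dark brown glazed onggi jar, open, 180 mm tall, 152 mm across the belly, mouth 96 mm inside, about 1.6 kg, standing under the funnel's outlet with 12 mm between its rim and the blade. Origin: centre of the underside.
- walnut0_center (a point): Centre of one of the five walnuts (balls 32 mm across, 14 g), which at the start lie in the funnel on the closed blade.
- walnut1_center (a point): Centre of one of the five walnuts (balls 32 mm across, 14 g), which at the start lie in the funnel on the closed blade.
- walnut2_center (a point): Centre of one of the five walnuts (balls 32 mm across, 14 g), which at the start lie in the funnel on the closed blade.
- walnut3_center (a point): Centre of one of the five walnuts (balls 32 mm across, 14 g), which at the start lie in the funnel on the closed blade.
- walnut4_center (a point): Centre of one of the five walnuts (balls 32 mm across, 14 g), which at the start lie in the funnel on the closed blade.
- press_plate: loose stainless press plate lying flat, a disc 130 mm across and 10 mm thick with a wire bail on top, 39 mm high in all; a bystander, leave alone. Origin: centre of the underside.
- sieve: loose white plastic sieve, bowl 140 mm across and 50 mm high with a 90 mm flat handle; a bystander, leave alone. Origin: under the bowl's centre.
- spatula: loose yellow spatula, 250 mm long, lying flat; a bystander, leave alone.
- bin: Small grey lidded bin with a side latch, 150 x 190 x 124 mm, fixed; a bystander. Origin: centre of the underside.

How it is judged:
By the outcome, as a careful person would: the job done as asked, in the order asked, and still so for the second after the job is handed in, with the robot touching nothing.
It also fails if it takes over 51 s, if anything falls off the work surface, if the arm or the gripper's body presses on something with over 40 N, if the wrist force passes 120 N, or if a joint passes its speed limit or range.

ROBOT

A 6-joint arm with a two-finger parallel gripper is mounted at the origin on the work surface. World frame = base frame: x ahead of the robot, y to its left, z up, the work surface at z = 0. Lengths are in m, angles in rad, forces in N, time in s.
With the tool pointing down it reaches from about 0.425 to 0.95 m from the base axis. Payload 14.7 kg.
Tool frame: the origin (TCP) lies on the centre line of the jaws, within the pads' length; the fingertips stand 22 mm ahead of it and the grasp point (between the pads) lies 3 mm ahead of it; x points along the fingers, y is the direction in which the jaws open and shut, and the axes are right-handed (so a half turn about x gives the same grasp; the last joint's range is limited). The gripper opens to 85 mm and grips with 20 to 120 N. Pads are 22 mm wide; open, the fingers measure 114 mm over their backs; the gripper's body (76 mm by 85 mm) begins 54 mm behind the grasp point. The pads swing forward as they close: fully open they stand 13 mm farther back than shut.
Start: joints at [1.246, 0.48, 1.596, -0, 1.065, -0.047], TCP at [0.178, 0.625, 0.253] pointing down, gripper open.
Joint ranges: [-2.75, 2.75], [-0.82, 2.05], [0.23, 2.67], [-1.56, 4.7], [0.09, 2.69], [-2.92, 2.92]. Speed limits (rad/s): [1.89, 1.89, 2.39, 3.01, 3.01, 3.01].

INTERFACE

Orientations are given as [roll, pitch, yaw] about the fixed x, y, z axes, in that order (R = Rz(yaw) Ry(pitch) Rx(roll)).
In Python, from station import r, eyes, hand_in gives the robot as it stands.
- The arm moves only by the shell command python3 -m handwheel 'ROWS' [OPENING] [FORCE]. ROWS is JSON, a list of rows, each an object with "offset": the shift along the tool's x, y, z in m, a list of three; "turn": the turn, a rotation vector about the tool's x, y, z in rad, a list of three. In form: [{"offset": [dx, dy, dz], "turn": [rx, ry, rz]}, ...]. A call has 1 to 12 rows; each row is the pose to reach, as a shift and turn from the pose commanded when the call began, along the tool's axes at that moment; what a row does not reach only later rows make up. A row lasts 1/10 s, in which the tool goes at most 50 mm and 8.59 degrees, less where a joint would pass 70% of its speed; a pose out of reach is approached as far as the arm can. A call with a gripper value outside its range is refused whole. OPENING is the opening in per cent of the stroke, from 0 (shut) to 100 (fully open), set as the call begins (- or left out, the last holds). The fingers move at their own pace and stop on an object; FORCE is the grip in N (left out, the last holds). Time passes only in rows, so rows that repeat a pose let the fingers close. It gives the time, the measured TCP pose, the force and the opening at its end, in the units of the state.
- r.get_obs(): the state, without advancing time (a new reading comes with each control period).
- eyes.capture(name): name is "scene" or "top" or "wrist"; returns the picture (420x560x3 uint8, red, green, blue); there is no depth.
- eyes.calibration(name): a dict with "intrinsics" (3x3 intrinsics, pixels), "k1" (the pictures are not rectified: a ray, as slopes to the right and down, at radius r is drawn at 1 + k1 r^2 times it, then the intrinsics apply), "R" (3x3) and "t" (3): a world point X has camera coordinates R X + t. Camera axes: x right, y down, z forward; pixel columns grow to the right and rows downward; lengths in m; the calibration is good to about 2 mm. A picture is of the moment at which its call begins: read the wrist's pose just before it. calibration takes no time and is no camera call; for the wrist camera it gives the pose at the moment of the call.
- hand_in(): hands the job in, once; it reports no verdict.
The state is a dict: "clock": time; "joint_positions": joint angles; "joint_velocities": joint speeds; "joint_torque": joint torques, N m; "tool_pos": TCP position; "orientation": TCP orientation; "contact_force": force on the tool from outside, world axes, zero at the start; "torque": the same for the moment, N m; "opening": finger opening in m.
Only numpy, scipy, OpenCV 4.12 (cv2) and the standard library are available. Lean on these libraries where they do the work, as an engineer would, in place of code of your own. Each camera call takes 0.05 s, during which the arm holds its last target.

## Working session

There is one attempt and no reset: what is moved stays moved. The work goes in short steps, Python scripts to look and compute and a shell command to move; the robot and the scene stay as the last step left them, time stands still between calls to the robot, and variables do not carry over. Pictures are saved under pics/ and viewed, and the job is handed in when it is done.

```bash
mkdir -p pics; ls
python3 - <<'E'
from station import r,eyes
import cv2,numpy as np
o=r.get_obs()
for k,v in o.items(): print(k,np.round(v,4))
for n in ["scene","top"]:
    im=eyes.capture(n); cv2.imwrite(f"pics/{n}0.png",im[:,:,::-1]); c=eyes.calibration(n); print(n,c)
E
```

```text
pics
clock 0.0
joint_positions [ 1.2464  0.4808  1.5969 -0.      1.0651 -0.0466]
joint_velocities [ 0.0006  0.0007 -0.0005 -0.0002  0.0013  0.0019]
joint_torque [ 2.40000e-03 -9.50616e+01 -4.30215e+01  1.00000e-04  1.16000e-02
 -0.00000e+00]
tool_pos [0.1781 0.6247 0.2527]
orientation [-1.6107  1.5696 -1.8885]
contact_force [-0.4106 -0.0497 -0.1989]
torque [0.0424 0.0294 0.0212]
opening 0.0851
scene {'intrinsics': array([[421.99089947,   0.        , 276.66392993],
       [  0.        , 421.99089947, 213.64732582],
       [  0.        ,   0.        ,   1.        ]]), 'k1': -0.05285036375298414, 'R': array([[ 2.89605759e-01,  9.57145948e-01,  3.70801629e-04],
       [ 8.26659342e-01, -2.49928829e-01, -5.04152668e-01],
       [-4.82455010e-01,  1.46312043e-01, -8.63614468e-01]]), 't': array([-0.16585332, -0.40450482,  1.35214569])}
top {'intrinsics': array([[390.75882039,   0.        , 280.2569891 ],
       [  0.        , 390.75882039, 213.95831666],
       [  0.        ,   0.        ,   1.        ]]), 'k1': -0.08293218514558796, 'R': array([[ 1.30574064e-02, -9.99914507e-01, -6.94472413e-04],
       [-9.78619757e-01, -1.26367485e-02, -2.05289268e-01],
       [ 2.05262942e-01,  3.36016983e-03, -9.78701095e-01]]), 't': array([-0.01418234,  0.62191777,  1.1175834 ])}
```

View pics/scene0.png

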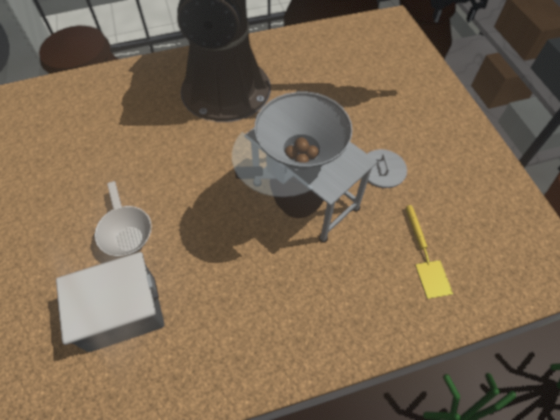

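View pics/top0.png

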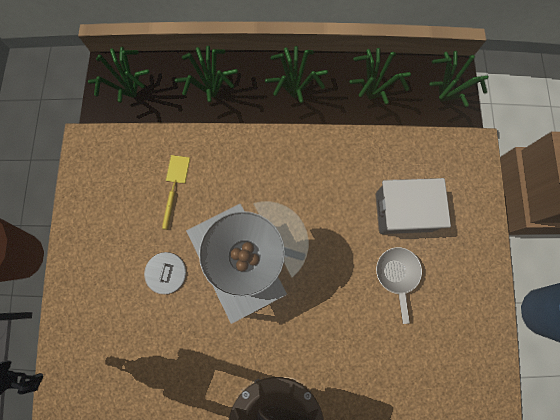

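Scene: funnel with walnuts around (300,145); the hood's pale sector is to its left, and the arm is off at the side. Top: funnel at (243,254), hood at about (285,240), sieve on the right at (399,271), press plate at (165,273). Next I'll enlarge both for landmarks.

Run:
```python
import cv2
a=cv2.imread('pics/top0.png')[190:340,170:330]; cv2.imwrite('pics/topz.png',cv2.resize(a,None,fx=4,fy=4,interpolation=cv2.INTER_CUBIC)[:600])
a=cv2.imread('pics/scene0.png')[85:250,220:410]; cv2.imwrite('pics/scenez.png',cv2.resize(a,None,fx=3.6,fy=3.6,interpolation=cv2.INTER_CUBIC))
```

```text
(no output)
```

View pics/topz.png

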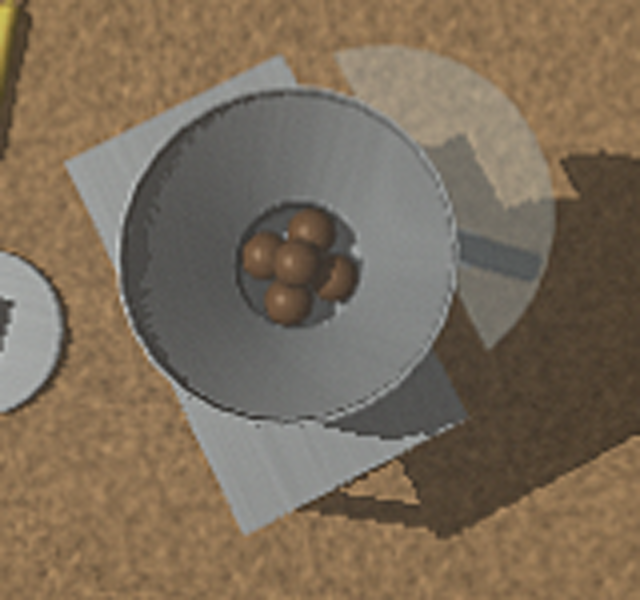

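View pics/scenez.png

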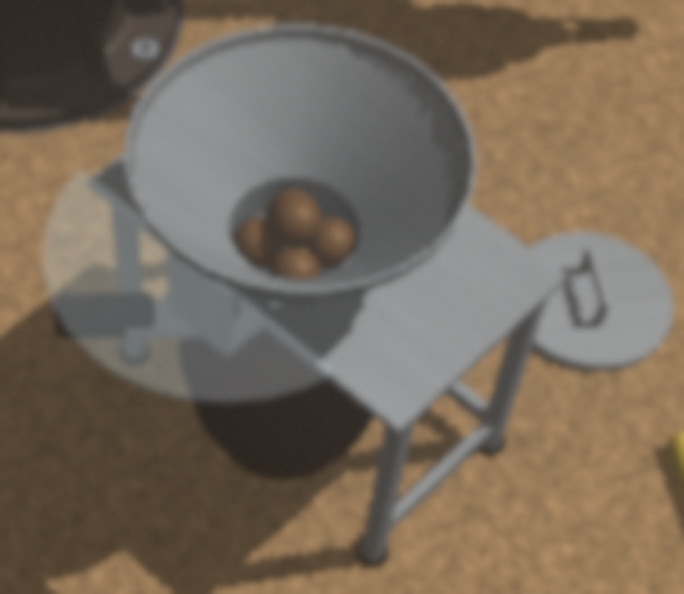

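```bash
cat > h.py <<'E'
import numpy as np, cv2
from scipy.spatial.transform import Rotation as Ro
def proj(c,P):
    q=(np.atleast_2d(P)@np.array(c['R']).T)+c['t']; s=q[:,:2]/q[:,2:]
    s=s*(1+c['k1']*(s**2).sum(1,keepdims=True)); K=c['intrinsics']
    return s@np.array([[K[0][0],0],[0,K[1][1]]])+[K[0][2],K[1][2]]
def stand2w(p,P):
    P=np.atleast_2d(P).astype(float); c,s=np.cos(p[2]),np.sin(p[2])
    return np.c_[p[0]+c*P[:,0]-s*P[:,1],p[1]+s*P[:,0]+c*P[:,1],P[:,2]]
E
cat > fit.py <<'E'
from h import *
from station import eyes
from scipy.optimize import least_squares
ct,cs=eyes.calibration('top'),eyes.calibration('scene')
e=np.deg2rad(80);H=.106
obj=np.array([[.01,-.135,.206],[.17,-.135,.206],[.17,.135,.206],[.01,.135,.206],[-H*np.cos(e),-H*np.sin(e),.265],[-H*np.cos(e),H*np.sin(e),.265]])
px=(np.array([[285,57],[66,162],[246,534],[466,420],[337,52],[490,348]])+.5)/4-.5+[170,190]
so=np.array([[.01,-.135,.206]]); sp=(np.array([[400,428]])+.5)/3.6-.5+[220,85]
# rim extremes
def res(p):
    a=(proj(ct,stand2w(p,obj))-px).ravel(); b=(proj(cs,stand2w(p,so))-sp).ravel()
    t=np.linspace(0,2*np.pi,400); rim=stand2w(p,np.c_[.062+.102*np.cos(t),.102*np.sin(t),.3+0*t])
    q=proj(ct,rim);q2=proj(cs,rim)
    z=lambda u,f,o:(u+.5)/f-.5+o
    c=[q[:,0].min()-z(119,4,170),q[:,0].max()-z(459,4,170),q[:,1].min()-z(87,4,190),q[:,1].max()-z(423,4,190)]
    d=[q2[:,0].min()-z(125,3.6,220),q2[:,0].max()-z(475,3.6,220),q2[:,1].min()-z(23,3.6,85)]
    return np.r_[a,b,c,d]
s=least_squares(res,[.43,-.1,2.0],loss='soft_l1')
print(s.x,np.rad2deg(s.x[2])); print(np.round(res(s.x),1))
p=s.x; np.save('stand.npy',p)
for n,P in dict(outlet=[.062,0,.199],hood=[-.106,0,.2635],hc=[-.0636,.0636,.2],ho=[-.0636,-.0636,.2]).items(): print(n,stand2w(p,P).round(4))
P=stand2w(p,[[-.104*.7071,.104*.7071,.214]]); print('handle end top',(proj(ct,P)-[170,190])*4,(proj(cs,P)-[220,85])*3.6)
E
python3 fit.py
```

```text
[0.50723198 0.02907727 2.06364494] 118.23814528588636
[-1.  -1.1 -0.3 -0.1 -0.4  0.4  0.7 -0.6 -0.9  0.1 -0.4  0.5 -1.2  0.6
 -0.9  0.2 -0.8  1.2 -1.4 -0.3  0.3]
outlet [[0.4779 0.0837 0.199 ]]
hood [[ 0.5574 -0.0643  0.2635]]
hc [[ 0.4813 -0.057   0.2   ]]
ho [[0.5934 0.0031 0.2   ]]
handle end top [[537.85854161 269.39198782]] [[ 48.37580137 298.97909325]]
```

```bash
cat >> h.py <<'E'
def Rm(rpy): return Ro.from_euler('xyz',rpy).as_matrix()
def fkR(q):
    f=lambda a,t:Ro.from_euler(a,t).as_matrix()
    # tool x along link at zero: forearm along x' ; Ry(j2+j3) takes z to radial
    return f('z',q[0])@f('y',q[1]+q[2])@f('z',q[3])@f('y',q[4])@f('z',q[5])
E
python3 - <<'E'
from h import *
from station import r
o=r.get_obs(); print(Rm(o['orientation']).round(3)); print(fkR(o['joint_positions']).round(3))
E
python3 -m handwheel '[{"offset":[-0.05,0,0],"turn":[0,0,0]},{"offset":[-0.10,0,0],"turn":[0,0,0]},{"offset":[-0.15,0,0],"turn":[0,0,0]},{"offset":[-0.20,0,0],"turn":[0,0,0]},{"offset":[-0.25,0,0],"turn":[0,0,0]},{"offset":[-0.25,0,0],"turn":[0,0,0]}]' 40
python3 -c "
from station import r
print(r.get_obs()['joint_positions'])"
```

```text
[[-0.     0.274  0.962]
 [-0.001  0.962 -0.274]
 [-1.    -0.001 -0.   ]]
[[-0.274 -0.962 -0.   ]
 [-0.962  0.274 -0.001]
 [ 0.001  0.    -1.   ]]
clock: 0.7
tool_pos: [0.1786, 0.6263, 0.5107]
orientation: [1.527, 1.561, 1.249]
contact_force: [0.2, 0.6, -1.3]
opening: 0.0343
[ 1.24641538e+00  3.43765490e-01  1.19714919e+00  2.54352602e-05
  1.59062215e+00 -4.65879758e-02]
```

```bash
python3 -m handwheel '[{"offset":[0,-0.02,0.04],"turn":[0.07,0,0]},{"offset":[0,-0.04,0.08],"turn":[0.14,0,0]},{"offset":[0,-0.07,0.12],"turn":[0.21,0,0]},{"offset":[0,-0.10,0.16],"turn":[0.28,0,0]},{"offset":[0,-0.12,0.20],"turn":[0.35,0,0]},{"offset":[0,-0.14,0.25],"turn":[0.42,0,0]},{"offset":[0,-0.17,0.29],"turn":[0.5,0,0]},{"offset":[0,-0.19,0.34],"turn":[0.58,0,0]},{"offset":[0,-0.22,0.38],"turn":[0.66,0,0]},{"offset":[0,-0.25,0.43],"turn":[0.72,0,0]},{"offset":[0,-0.27,0.47],"turn":[0.78,0,0]},{"offset":[0,-0.294,0.52],"turn":[0.8,0,0]}]'
python3 -c "
from station import r
o=r.get_obs()
print(o['joint_positions'],o['tool_pos'])"
```

```text
clock: 1.9
tool_pos: [0.587, 0.2084, 0.5032]
orientation: [-2.386, 1.571, 2.817]
contact_force: [0.1, 1.6, 0.1]
opening: 0.0342
[ 2.92407808e-01  3.01469903e-01  1.27414291e+00  7.99131177e-05
  1.56609247e+00 -1.98000338e-01] [0.58699883 0.20838067 0.50321947]
```

```bash
cat >> h.py <<'E'
def target(th, along, lean, rad=.09, z=.2, flip=1, slack=0):
    """th handle angle in stand frame(deg); along: TCP position along tool x relative to handle point; returns pos,R"""
    p=np.load('stand.npy'); a=np.deg2rad(th)+p[2]; l=np.deg2rad(lean)
    o=np.array([np.cos(a),np.sin(a),0]); c=np.array([p[0],p[1],z])+rad*o
    x=-o*np.sin(l)-np.array([0,0,np.cos(l)]); y=flip*np.array([-np.sin(a),np.cos(a),0])
    return c+along*x, np.c_[x,y,np.cross(x,y)]
def rel(pos,R):
    from station import r
    o=r.get_obs(); R0=Rm(o['orientation'])
    return (R0.T@(pos-o['tool_pos'])).round(4), Ro.from_matrix(R0.T@R).as_rotvec().round(4)
E
python3 - <<'E'
from h import *
for f in (1,-1):
    p,R=target(135,-.17,45,flip=f); print(p,R[:,0],R[:,1])
    print(rel(p,R), rel(p+[0,-.08,.16],R))
E
```

```text
[ 0.44660912 -0.1721995   0.32020815] [ 0.20392563  0.67706302 -0.70710678] [ 0.95751171 -0.28839439  0.        ]
(array([ 0.183 , -0.3031,  0.2696]), array([0.7414, 0.744 , 0.3073])) (array([ 0.023 , -0.3408,  0.3402]), array([0.7414, 0.744 , 0.3073]))
[ 0.44660912 -0.1721995   0.32020815] [ 0.20392563  0.67706302 -0.70710678] [-0.95751171  0.28839439 -0.        ]
(array([ 0.183 , -0.3031,  0.2696]), array([-2.2094, -0.3779,  0.9151])) (array([ 0.023 , -0.3408,  0.3402]), array([-2.2094, -0.3779,  0.9151]))
```

```bash
python3 -m handwheel '[{"offset":[0,-0.03,0.03],"turn":[0.06,0.06,0.025]},{"offset":[0,-0.06,0.06],"turn":[0.12,0.12,0.05]},{"offset":[0,-0.09,0.09],"turn":[0.18,0.18,0.075]},{"offset":[0,-0.12,0.12],"turn":[0.24,0.24,0.1]},{"offset":[0,-0.15,0.15],"turn":[0.3,0.3,0.125]},{"offset":[0,-0.18,0.18],"turn":[0.37,0.37,0.15]},{"offset":[0,-0.21,0.21],"turn":[0.43,0.43,0.18]},{"offset":[0,-0.24,0.24],"turn":[0.5,0.5,0.21]},{"offset":[0.005,-0.27,0.27],"turn":[0.56,0.56,0.23]},{"offset":[0.01,-0.30,0.30],"turn":[0.62,0.62,0.26]},{"offset":[0.02,-0.34,0.34],"turn":[0.68,0.68,0.28]},{"offset":[0.02,-0.34,0.34],"turn":[0.74,0.74,0.31]}]'
python3 - <<'E'
from h import *
from station import r,eyes
o=r.get_obs()
print(o['joint_positions'],o['tool_pos'])
R=Rm(o['orientation']);m=fkR(o['joint_positions']);print(np.abs(R-np.c_[m[:,2],-m[:,0],-m[:,1]]).max())
print(rel(*target(135,-.17,45)))
cv2.imwrite('pics/w1.png',eyes.capture('wrist')[:,:,::-1])
E
```

```text
clock: 3.1
tool_pos: [0.4461, -0.2544, 0.4815]
orientation: [3.139, 0.786, 1.273]
contact_force: [0.5, 1.4, -0.1]
opening: 0.034
[-0.96934745  0.33577883  1.51067887  0.60502062  1.80382072 -0.68778664] [ 0.44606859 -0.2544277   0.48145793]
3.3306690738754696e-16
(array([ 0.1697, -0.0237,  0.0582]), array([-0.0013,  0.0001, -0.0036]))
```

View pics/w1.png

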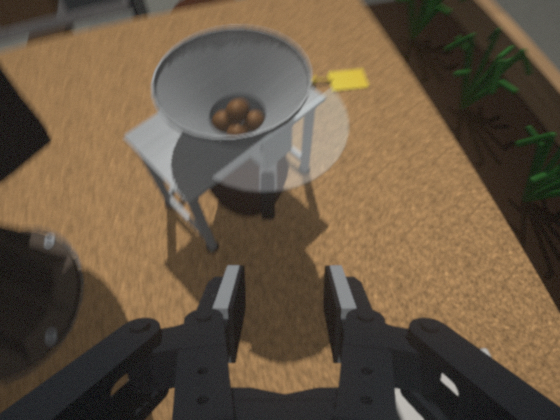

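The wrist view shows the hood sector at (265,150), the dark handle under it at (268,195) and the fingers at (230,310)/(345,310). The handle is roughly in line with the jaws. The orientation model is exact, so I'll fit the link lengths and check the whole arc for reach.

```bash
cat >> h.py <<'E'
def fk(q,L):
    a1,d1,L2,L3,Lt,b,e=L; f=lambda a,t:Ro.from_euler(a,t).as_matrix()
    R1=f('z',q[0]);R2=R1@f('y',q[1]);R3=R2@f('y',q[2]); m=fkR(q)
    return R1@[a1,b,d1]+R2@[0,0,L2]+R3@[e,0,L3]+Lt*m[:,2], np.c_[m[:,2],-m[:,0],-m[:,1]]
E
cat > ik.py <<'E'
from h import *
from station import r
from scipy.optimize import least_squares
o=r.get_obs()
D=[([1.2464,.4808,1.5969,0,1.0651,-.0466],[.1781,.6247,.2527]),
([1.246415,.343765,1.197149,0,1.590622,-.046588],[.1786,.6263,.5107]),
([.292408,.30147,1.274143,0,1.566092,-.198],[.587,.20838,.50322]),
([-.969347,.335779,1.510679,.605021,1.803821,-.687787],[.446069,-.254428,.481458])]
s=least_squares(lambda L:np.r_[np.concatenate([fk(q,L)[0]-p for q,p in D]),1e-4*(L-np.array([.1,.3,.4,.4,.25,-.03,0]))],[.1,.3,.4,.4,.25,-.03,0])
L=s.x; print(L.round(4), max(np.linalg.norm(fk(q,L)[0]-p) for q,p in D))
np.save('L.npy',L)
lo=[-2.75,-.82,.23,-1.56,.09,-2.92];hi=[2.75,2.05,2.67,4.7,2.69,2.92]
q0=o['joint_positions']
for lean in (40,45):
  q=q0
  for th in range(135,230,15):
    p,R=target(th,-.014,lean)
    g=lambda q:np.r_[fk(q,L)[0]-p,.3*(fk(q,L)[1]-R).ravel()]
    t=least_squares(g,np.clip(q,np.array(lo)+.01,np.array(hi)-.01),bounds=(lo,hi)); q=t.x; print(lean,th,q.round(2),round(np.sqrt(2*t.cost),5))
E
python3 ik.py
```

```text
[1.000e-04 3.178e-01 5.969e-01 4.450e-01 3.497e-01 3.030e-02 3.280e-02] 2.1957626613258768e-05
40 135 [-0.66  0.45  2.05  0.75  1.07 -0.88] 0.0
40 150 [-0.59  0.53  1.88  0.62  1.22 -0.92] 0.0
40 165 [-0.5   0.61  1.71  0.51  1.36 -0.98] 0.0
40 180 [-0.41  0.69  1.55  0.41  1.49 -1.06] 0.0
40 195 [-0.32  0.75  1.42  0.31  1.61 -1.16] 0.0
40 210 [-0.22  0.8   1.31  0.22  1.7  -1.28] 0.0
40 225 [-0.12  0.84  1.23  0.12  1.77 -1.41] 0.0
45 135 [-0.7   0.49  2.05  0.8   1.13 -0.96] 0.0
45 150 [-0.62  0.58  1.86  0.66  1.28 -0.98] 0.0
45 165 [-0.53  0.66  1.68  0.54  1.43 -1.02] 0.0
45 180 [-0.43  0.73  1.52  0.44  1.57 -1.08] 0.0
45 195 [-0.33  0.8   1.37  0.34  1.69 -1.17] 0.0
45 210 [-0.23  0.85  1.25  0.24  1.79 -1.28] 0.0
45 225 [-0.12  0.89  1.17  0.13  1.86 -1.41] 0.0
```

```bash
python3 -m handwheel '[{"offset":[0.05,-0.007,0.015],"turn":[0,0,0]},{"offset":[0.09,-0.013,0.03],"turn":[0,0,0]},{"offset":[0.13,-0.018,0.045],"turn":[0,0,0]},{"offset":[0.17,-0.024,0.058],"turn":[0,0,0]},{"offset":[0.19,-0.024,0.058],"turn":[0,0,0]},{"offset":[0.19,-0.024,0.058],"turn":[0,0,0]},{"offset":[0.19,-0.024,0.058],"turn":[0,0,0]}]' 40
cat > look.py <<'E'
import sys
from h import *
from station import r,eyes
n=sys.argv[1]; c=eyes.calibration('wrist'); im=eyes.capture('wrist')[:,:,::-1].copy()
p=np.load('stand.npy'); th=float(sys.argv[2]) if len(sys.argv)>2 else 135
a=np.deg2rad(th)
pts=[]
for R_ in (.042,.104):
  for s in(-.009,.009):
    for z in (.186,.214): pts.append([R_*np.cos(a)-s*np.sin(a),R_*np.sin(a)+s*np.cos(a),z])
t=np.deg2rad(np.linspace(100,260,60))
rim=np.linspace(0,2*np.pi,100)
big=cv2.resize(im,None,fx=1.4,fy=1.4)
for P,col in ((pts,(0,0,255)),(np.c_[.106*np.cos(t),.106*np.sin(t),.265+0*t],(0,255,0)),(np.c_[.062+.102*np.cos(rim),.102*np.sin(rim),.3+0*rim],(255,0,0)),([[.01,-.135,.206],[.01,.135,.206]],(0,255,255))):
  for u in proj(c,stand2w(p,P)): cv2.circle(big,tuple(int(v) for v in np.clip(u*1.4,-5000,5000)),2,col,-1)
cv2.imwrite(f'pics/{n}.png',big)
E
python3 look.py w2; python3 -c "
from h import *
print(rel(*target(135,-.014,45)))"
```

```text
clock: 3.85
tool_pos: [0.4519, -0.1544, 0.308]
orientation: [3.135, 0.788, 1.278]
contact_force: [0.3, -0.2, 0.4]
opening: 0.0345
(array([ 0.1348, -0.0005,  0.004 ]), array([ 0.0065,  0.0034, -0.0016]))
```

View pics/w2.png

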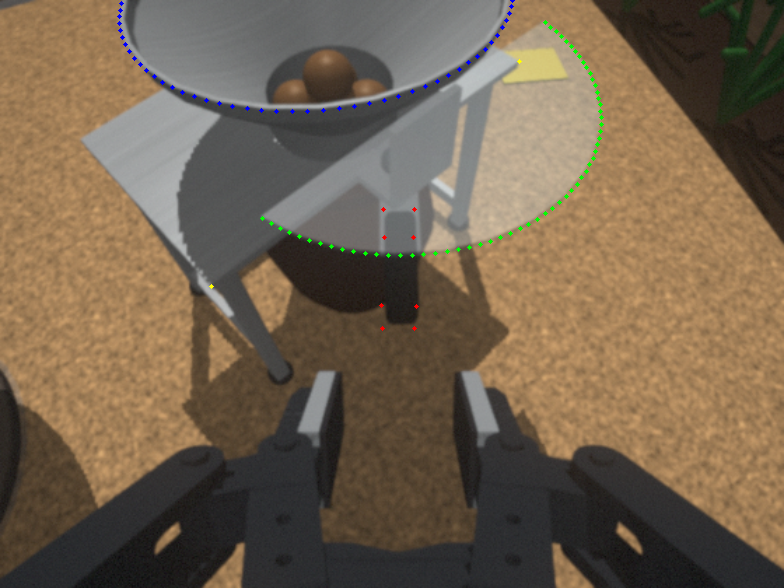

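The overlay matches handle, hood and rim to within about 2 mm, and the handle at (401,270) is centred between the pads. Going in under the hood edge.

```bash
python3 -m handwheel '[{"offset":[0.02,0,0.004],"turn":[0,0,0]},{"offset":[0.04,0,0.004],"turn":[0,0,0]},{"offset":[0.06,0,0.004],"turn":[0,0,0]},{"offset":[0.08,0,0.004],"turn":[0,0,0]},{"offset":[0.10,0,0.004],"turn":[0,0,0]},{"offset":[0.115,0,0.004],"turn":[0,0,0]},{"offset":[0.125,0,0.004],"turn":[0,0,0]},{"offset":[0.135,0,0.004],"turn":[0,0,0]},{"offset":[0.135,0,0.004],"turn":[0,0,0]},{"offset":[0.135,0,0.004],"turn":[0,0,0]}]'
python3 look.py w3; python3 -c "
from h import *
print(rel(*target(135,-.014,45)))"
```

```text
clock: 4.9
tool_pos: [0.4787, -0.0663, 0.2093]
orientation: [3.135, 0.788, 1.276]
contact_force: [0.9, 0.0, -0.1]
opening: 0.0346
(array([-0.0004, -0.0002, -0.0003]), array([ 0.0053,  0.0027, -0.0017]))
```

View pics/w3.png

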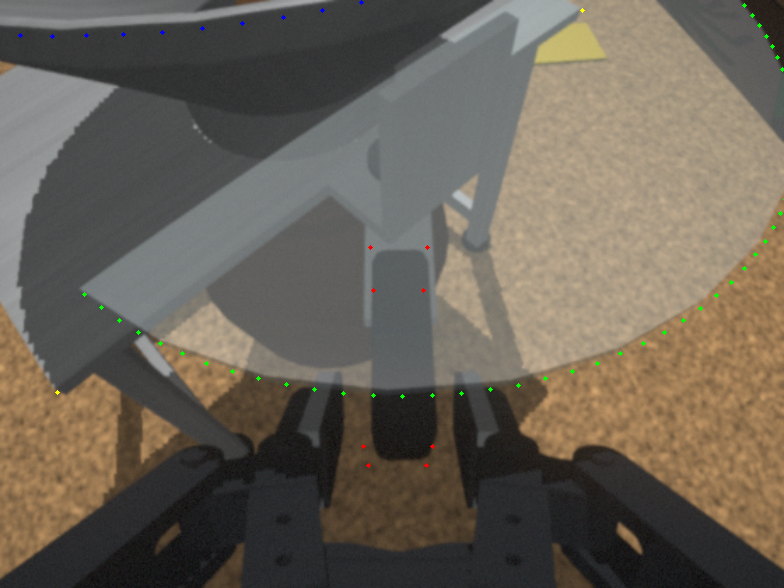

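```bash
cat > rows.py <<'E'
import sys
from h import *
for th in map(float,sys.argv[2:]):
    d,t=rel(*target(th,-.014,float(sys.argv[1]))); print(th,d.round(3).tolist(),t.round(3).tolist())
E
python3 rows.py 45 138 142 146 150 154 158 162 166 170 174 178 182
```

```text
138.0 [-0.0, 0.005, -0.0] [-0.032, 0.003, -0.039]
142.0 [0.0, 0.012, -0.001] [-0.081, 0.003, -0.088]
146.0 [0.001, 0.019, -0.002] [-0.131, 0.003, -0.137]
150.0 [0.002, 0.026, -0.003] [-0.18, 0.003, -0.186]
154.0 [0.003, 0.032, -0.004] [-0.23, 0.004, -0.236]
158.0 [0.005, 0.039, -0.006] [-0.279, 0.004, -0.285]
162.0 [0.007, 0.045, -0.008] [-0.328, 0.004, -0.334]
166.0 [0.01, 0.051, -0.01] [-0.378, 0.004, -0.384]
170.0 [0.012, 0.057, -0.013] [-0.427, 0.004, -0.433]
174.0 [0.015, 0.063, -0.016] [-0.477, 0.004, -0.482]
178.0 [0.019, 0.068, -0.019] [-0.526, 0.004, -0.532]
182.0 [0.022, 0.073, -0.022] [-0.576, 0.005, -0.581]
```

```bash
python3 -m handwheel '[{"offset":[0,0.005,0],"turn":[-0.032,0.003,-0.039]},{"offset":[0,0.012,-0.001],"turn":[-0.081,0.003,-0.088]},{"offset":[0.001,0.019,-0.002],"turn":[-0.131,0.003,-0.137]},{"offset":[0.002,0.026,-0.003],"turn":[-0.18,0.003,-0.186]},{"offset":[0.003,0.032,-0.004],"turn":[-0.23,0.004,-0.236]},{"offset":[0.005,0.039,-0.006],"turn":[-0.279,0.004,-0.285]}]' 30
python3 rows.py 45 162 166 170 174 178 182 186 190 194 198 202; python3 look.py w4 156
```

```text
clock: 5.55
tool_pos: [0.5179, -0.0705, 0.2102]
orientation: [-3.14, 0.785, 1.683]
contact_force: [-3.8, -0.6, 1.1]
opening: 0.0253
162.0 [0.001, 0.007, -0.0] [-0.048, -0.001, -0.047]
166.0 [0.001, 0.014, -0.001] [-0.097, -0.001, -0.096]
170.0 [0.002, 0.021, -0.002] [-0.147, -0.001, -0.146]
174.0 [0.003, 0.028, -0.003] [-0.196, -0.001, -0.195]
178.0 [0.005, 0.034, -0.004] [-0.246, -0.001, -0.244]
182.0 [0.006, 0.041, -0.006] [-0.295, -0.001, -0.294]
186.0 [0.009, 0.047, -0.008] [-0.344, -0.001, -0.343]
190.0 [0.011, 0.053, -0.011] [-0.394, -0.001, -0.393]
194.0 [0.014, 0.059, -0.013] [-0.443, -0.001, -0.442]
198.0 [0.017, 0.064, -0.016] [-0.492, -0.001, -0.491]
202.0 [0.02, 0.07, -0.02] [-0.542, -0.001, -0.541]
```

View pics/w4.png

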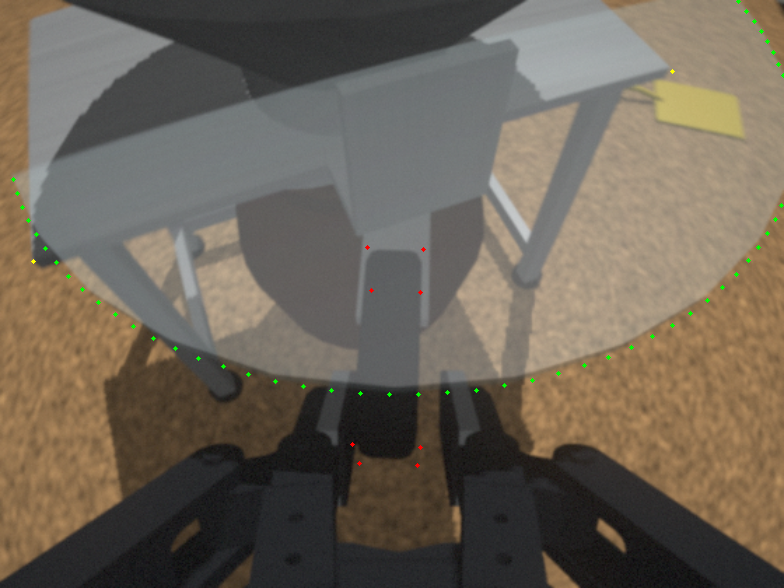

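The lever follows at about 156°: the left pad bears on the handle at (350,420) with about 4 N, and the stand outline still matches. Continuing.

```bash
python3 -m handwheel '[{"offset":[0.001,0.007,0],"turn":[-0.048,-0.001,-0.047]},{"offset":[0.001,0.014,-0.001],"turn":[-0.097,-0.001,-0.096]},{"offset":[0.002,0.021,-0.002],"turn":[-0.147,-0.001,-0.146]},{"offset":[0.003,0.028,-0.003],"turn":[-0.196,-0.001,-0.195]},{"offset":[0.005,0.034,-0.004],"turn":[-0.246,-0.001,-0.244]},{"offset":[0.006,0.041,-0.006],"turn":[-0.295,-0.001,-0.294]},{"offset":[0.009,0.047,-0.008],"turn":[-0.344,-0.001,-0.343]},{"offset":[0.011,0.053,-0.011],"turn":[-0.394,-0.001,-0.393]},{"offset":[0.014,0.059,-0.013],"turn":[-0.443,-0.001,-0.442]},{"offset":[0.017,0.064,-0.016],"turn":[-0.492,-0.001,-0.491]},{"offset":[0.02,0.07,-0.02],"turn":[-0.542,-0.001,-0.541]}]'
python3 rows.py 45 206 210 214 218 222 224 225 226
```

```text
clock: 6.7
tool_pos: [0.5844, -0.0348, 0.21]
orientation: [-3.142, 0.786, 2.446]
contact_force: [-3.0, -1.1, -2.0]
opening: 0.0255
206.0 [0.0, 0.007, -0.0] [-0.05, 0.001, -0.05]
210.0 [0.001, 0.014, -0.001] [-0.1, 0.001, -0.1]
214.0 [0.002, 0.02, -0.002] [-0.149, 0.001, -0.149]
218.0 [0.003, 0.027, -0.003] [-0.198, 0.001, -0.198]
222.0 [0.005, 0.034, -0.004] [-0.248, 0.001, -0.248]
224.0 [0.006, 0.037, -0.005] [-0.272, 0.001, -0.272]
225.0 [0.006, 0.039, -0.006] [-0.285, 0.001, -0.285]
226.0 [0.006, 0.04, -0.006] [-0.297, 0.001, -0.297]
```

```bash
python3 -m handwheel '[{"offset":[0,0.007,0],"turn":[-0.05,0.001,-0.05]},{"offset":[0.001,0.014,-0.001],"turn":[-0.1,0.001,-0.1]},{"offset":[0.002,0.02,-0.002],"turn":[-0.149,0.001,-0.149]},{"offset":[0.003,0.027,-0.003],"turn":[-0.198,0.001,-0.198]},{"offset":[0.005,0.034,-0.004],"turn":[-0.248,0.001,-0.248]},{"offset":[0.005,0.034,-0.004],"turn":[-0.248,0.001,-0.248]}]'
python3 rows.py 45 223 224 225 226 227 228; python3 look.py w5 220
python3 - <<'E'
from station import eyes
import cv2
for n,(a,b,c,d) in dict(top=(190,340,170,330),scene=(85,250,220,410)).items():
    cv2.imwrite(f'pics/{n}5.png',cv2.resize(eyes.capture(n)[a:b,c:d,::-1],None,fx=3,fy=3,interpolation=cv2.INTER_CUBIC))
E
```

```text
clock: 7.3
tool_pos: [0.6018, -0.0028, 0.2093]
orientation: [3.14, 0.786, 2.798]
contact_force: [0.0, 0.3, -0.2]
opening: 0.0256
223.0 [-0.0, -0.0, -0.0] [-0.01, 0.0, -0.012]
224.0 [-0.0, 0.002, -0.0] [-0.023, 0.0, -0.024]
225.0 [-0.0, 0.003, -0.0] [-0.035, 0.0, -0.036]
226.0 [-0.0, 0.005, -0.0] [-0.048, 0.0, -0.049]
227.0 [-0.0, 0.007, -0.001] [-0.06, 0.0, -0.061]
228.0 [-0.0, 0.008, -0.001] [-0.072, 0.0, -0.073]
```

View pics/w5.png

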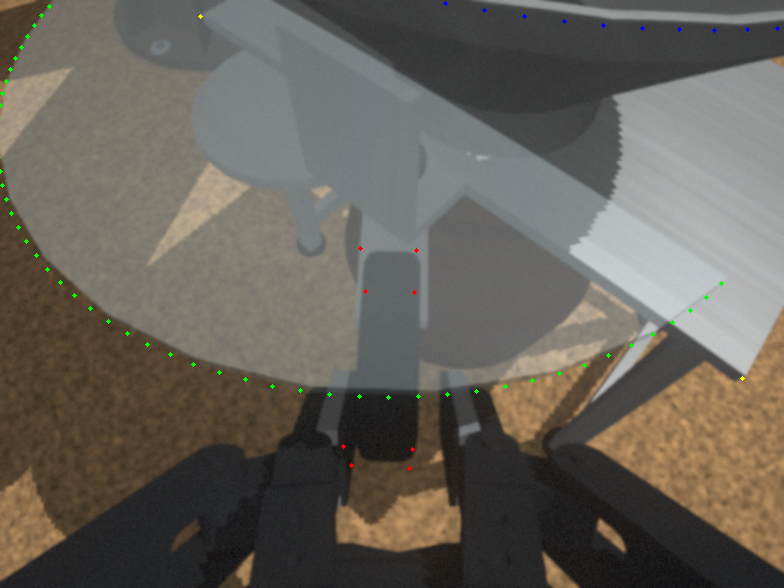

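View pics/scene5.png

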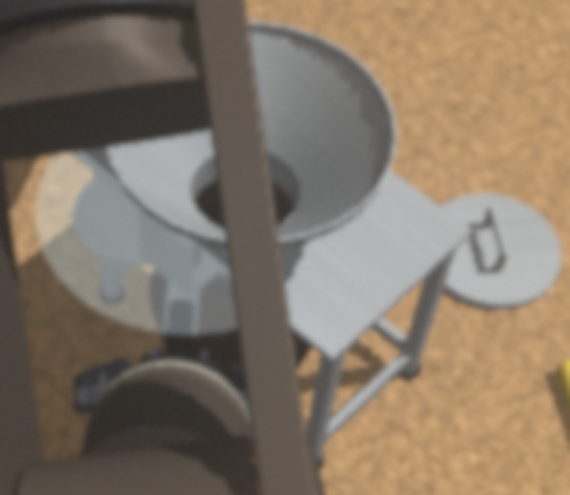

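The funnel is empty from the scene camera (walnuts gone at (245,190)), and the handle is at about 221°. Easing on to the stop while watching the force.

```bash
python3 -m handwheel '[{"offset":[0,0.002,0],"turn":[-0.023,0,-0.024]},{"offset":[0,0.005,0],"turn":[-0.048,0,-0.049]},{"offset":[0,0.005,0],"turn":[-0.048,0,-0.049]}]'
python3 rows.py 45 227 228 229 230;python3 look.py w6 225
```

```text
clock: 7.75
tool_pos: [0.6034, 0.0012, 0.2093]
orientation: [-3.141, 0.785, 2.867]
contact_force: [-0.2, -2.8, 1.7]
opening: 0.0257
227.0 [-0.0, 0.002, -0.0] [-0.012, -0.0, -0.012]
228.0 [-0.0, 0.004, -0.001] [-0.024, -0.0, -0.024]
229.0 [-0.0, 0.006, -0.001] [-0.037, -0.0, -0.036]
230.0 [-0.0, 0.008, -0.001] [-0.049, -0.0, -0.049]
```

View pics/w6.png

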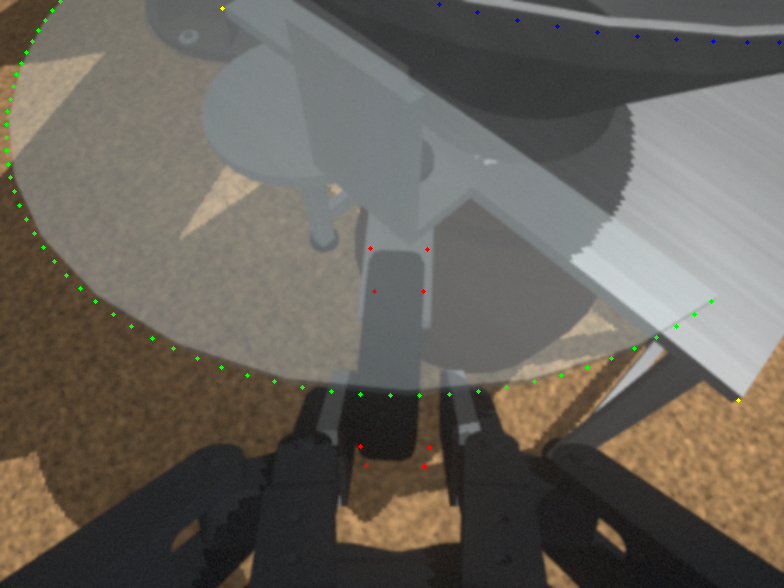

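```bash
python3 -m handwheel '[{"offset":[0,0.002,0],"turn":[-0.012,0,-0.012]},{"offset":[0,0.002,0],"turn":[-0.012,0,-0.012]}]'; python3 -m handwheel '[{"offset":[0,0.002,0],"turn":[-0.012,0,-0.012]},{"offset":[0,0.002,0],"turn":[-0.012,0,-0.012]}]'
```

```text
clock: 8.0
tool_pos: [0.6039, 0.003, 0.2093]
orientation: [-3.141, 0.785, 2.883]
contact_force: [0.5, -2.6, 1.1]
opening: 0.0258
clock: 8.2
tool_pos: [0.6044, 0.005, 0.2092]
orientation: [-3.142, 0.785, 2.9]
contact_force: [1.7, -2.8, 1.2]
opening: 0.0258
```

```bash
python3 -m handwheel '[{"offset":[0,0.001,0],"turn":[-0.01,0,-0.01]},{"offset":[0,0.001,0],"turn":[-0.01,0,-0.01]}]'; python3 -m handwheel '[{"offset":[0,0.001,0],"turn":[-0.01,0,-0.01]},{"offset":[0,0.001,0],"turn":[-0.01,0,-0.01]}]'
```

```text
clock: 8.4
tool_pos: [0.6043, 0.0053, 0.2092]
orientation: [-3.14, 0.785, 2.915]
contact_force: [-0.4, -7.9, 0.6]
opening: 0.0255
clock: 8.6
tool_pos: [0.6043, 0.0056, 0.2093]
orientation: [-3.139, 0.784, 2.931]
contact_force: [-3.5, -10.8, 1.8]
opening: 0.0257
```

The force has gone from 3 N to 11 N with no further motion, so this is the open stop. I'll relieve the pressure and check.

```bash
python3 -m handwheel '[{"offset":[0,-0.006,0],"turn":[0.055,0,0.055]},{"offset":[0,-0.006,0],"turn":[0.055,0,0.055]}]'; python3 look.py w7 225
python3 - <<'E'
from station import eyes
import cv2
for n,(a,b,c,d) in dict(top=(190,340,170,330),scene=(85,250,220,410)).items():
    cv2.imwrite(f'pics/{n}7.png',cv2.resize(eyes.capture(n)[a:b,c:d,::-1],None,fx=3,fy=3,interpolation=cv2.INTER_CUBIC))
E
```

```text
clock: 8.8
tool_pos: [0.6033, -0.0002, 0.2092]
orientation: [-3.141, 0.785, 2.846]
contact_force: [-0.2, -0.3, 0.6]
opening: 0.0255
```

View pics/w7.png

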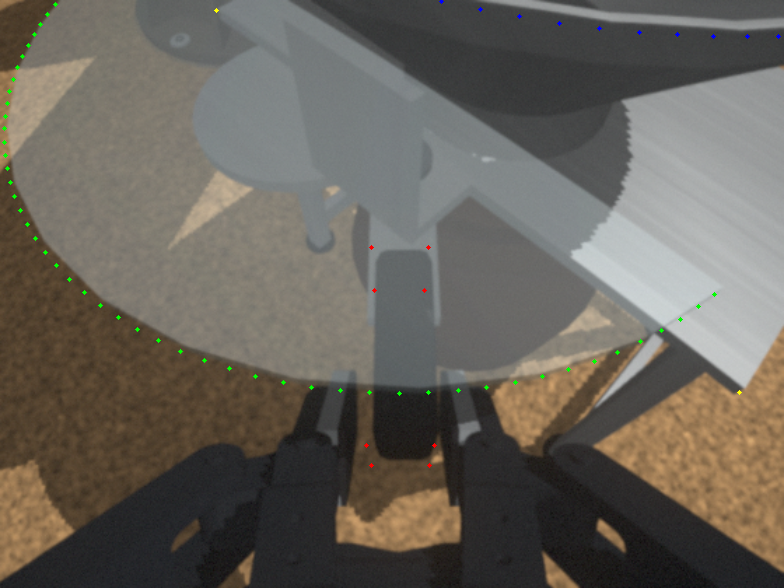

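View pics/top7.png

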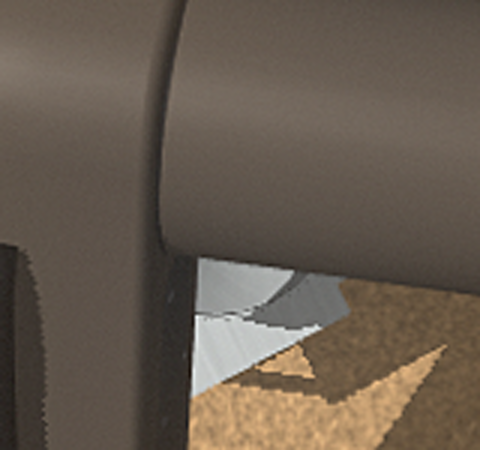

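View pics/scene7.png

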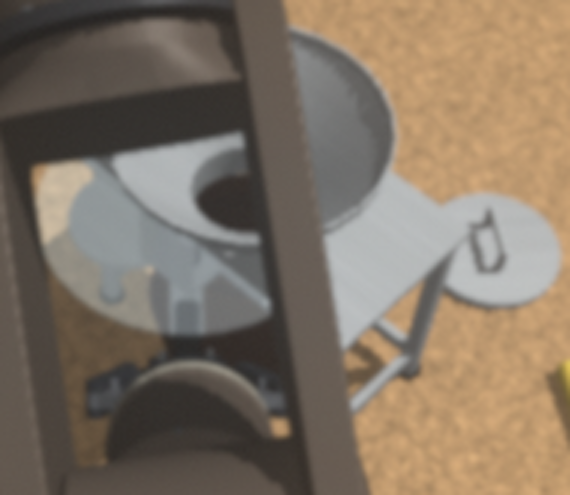

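The handle lines up with the 225° overlay with the same small bias as when closed, the stand hasn't moved and the funnel looks empty. Sweeping back.

```bash
python3 rows.py 45 220 216 212 208 204 200 196 192 188 184 180 176
```

```text
220.0 [0.0, -0.01, -0.001] [0.063, -0.0, 0.063]
216.0 [0.001, -0.016, -0.002] [0.113, -0.0, 0.112]
212.0 [0.002, -0.023, -0.003] [0.162, -0.001, 0.161]
208.0 [0.003, -0.03, -0.004] [0.211, -0.001, 0.211]
204.0 [0.004, -0.037, -0.006] [0.261, -0.001, 0.26]
200.0 [0.006, -0.043, -0.007] [0.31, -0.001, 0.31]
196.0 [0.009, -0.049, -0.01] [0.359, -0.001, 0.359]
192.0 [0.011, -0.055, -0.012] [0.409, -0.001, 0.408]
188.0 [0.014, -0.061, -0.015] [0.458, -0.001, 0.458]
184.0 [0.017, -0.066, -0.018] [0.507, -0.001, 0.507]
180.0 [0.02, -0.072, -0.022] [0.557, -0.001, 0.556]
176.0 [0.024, -0.076, -0.025] [0.606, -0.001, 0.606]
```

```bash
python3 -m handwheel '[{"offset":[0,-0.01,-0.001],"turn":[0.063,0,0.063]},{"offset":[0.001,-0.016,-0.002],"turn":[0.113,0,0.112]},{"offset":[0.002,-0.023,-0.003],"turn":[0.162,-0.001,0.161]},{"offset":[0.003,-0.03,-0.004],"turn":[0.211,-0.001,0.211]},{"offset":[0.004,-0.037,-0.006],"turn":[0.261,-0.001,0.26]},{"offset":[0.006,-0.043,-0.007],"turn":[0.31,-0.001,0.31]},{"offset":[0.009,-0.049,-0.01],"turn":[0.359,-0.001,0.359]},{"offset":[0.011,-0.055,-0.012],"turn":[0.409,-0.001,0.408]},{"offset":[0.014,-0.061,-0.015],"turn":[0.458,-0.001,0.458]},{"offset":[0.017,-0.066,-0.018],"turn":[0.507,-0.001,0.507]},{"offset":[0.02,-0.072,-0.022],"turn":[0.557,-0.001,0.556]},{"offset":[0.024,-0.076,-0.025],"turn":[0.606,-0.001,0.606]}]'
python3 rows.py 45 172 168 164 160 156 152 148 144 140 137 135
```

```text
clock: 10.15
tool_pos: [0.5488, -0.0616, 0.2102]
orientation: [3.14, 0.787, 1.99]
contact_force: [3.3, 1.7, 2.1]
opening: 0.0256
172.0 [0.0, -0.008, 0.0] [0.048, 0.001, 0.046]
168.0 [0.001, -0.014, -0.0] [0.098, 0.001, 0.096]
164.0 [0.002, -0.021, -0.001] [0.147, 0.001, 0.145]
160.0 [0.003, -0.028, -0.002] [0.197, 0.001, 0.194]
156.0 [0.004, -0.035, -0.004] [0.246, 0.001, 0.244]
152.0 [0.006, -0.041, -0.006] [0.296, 0.001, 0.293]
148.0 [0.008, -0.048, -0.008] [0.345, 0.001, 0.342]
144.0 [0.011, -0.054, -0.01] [0.394, 0.001, 0.392]
140.0 [0.013, -0.059, -0.013] [0.444, 0.001, 0.441]
137.0 [0.016, -0.064, -0.015] [0.481, 0.001, 0.478]
135.0 [0.017, -0.066, -0.017] [0.505, 0.001, 0.503]
```

```bash
python3 -m handwheel '[{"offset":[0,-0.008,0],"turn":[0.048,0.001,0.046]},{"offset":[0.001,-0.014,0],"turn":[0.098,0.001,0.096]},{"offset":[0.002,-0.021,-0.001],"turn":[0.147,0.001,0.145]},{"offset":[0.003,-0.028,-0.002],"turn":[0.197,0.001,0.194]},{"offset":[0.004,-0.035,-0.004],"turn":[0.246,0.001,0.244]},{"offset":[0.006,-0.041,-0.006],"turn":[0.296,0.001,0.293]},{"offset":[0.008,-0.048,-0.008],"turn":[0.345,0.001,0.342]},{"offset":[0.011,-0.054,-0.01],"turn":[0.394,0.001,0.392]},{"offset":[0.013,-0.059,-0.013],"turn":[0.444,0.001,0.441]},{"offset":[0.016,-0.064,-0.015],"turn":[0.481,0.001,0.478]},{"offset":[0.017,-0.066,-0.017],"turn":[0.505,0.001,0.503]},{"offset":[0.017,-0.066,-0.017],"turn":[0.505,0.001,0.503]}]'
python3 -m handwheel '[{"offset":[0,-0.002,0],"turn":[0.018,0,0.018]},{"offset":[0,-0.002,0],"turn":[0.018,0,0.018]}]'
python3 -m handwheel '[{"offset":[0,-0.001,0],"turn":[0.01,0,0.01]},{"offset":[0,-0.001,0],"turn":[0.01,0,0.01]}]'
python3 look.py w8 135
```

```text
clock: 11.35
tool_pos: [0.478, -0.0667, 0.2102]
orientation: [-3.141, 0.786, 1.281]
contact_force: [0.4, -0.8, -0.1]
opening: 0.0256
clock: 11.55
tool_pos: [0.4766, -0.0664, 0.21]
orientation: [-3.141, 0.786, 1.255]
contact_force: [1.3, -0.1, 0.4]
opening: 0.0257
clock: 11.75
tool_pos: [0.4755, -0.0662, 0.21]
orientation: [-3.14, 0.785, 1.241]
contact_force: [2.2, 1.1, 0.9]
opening: 0.0255
```

View pics/w8.png

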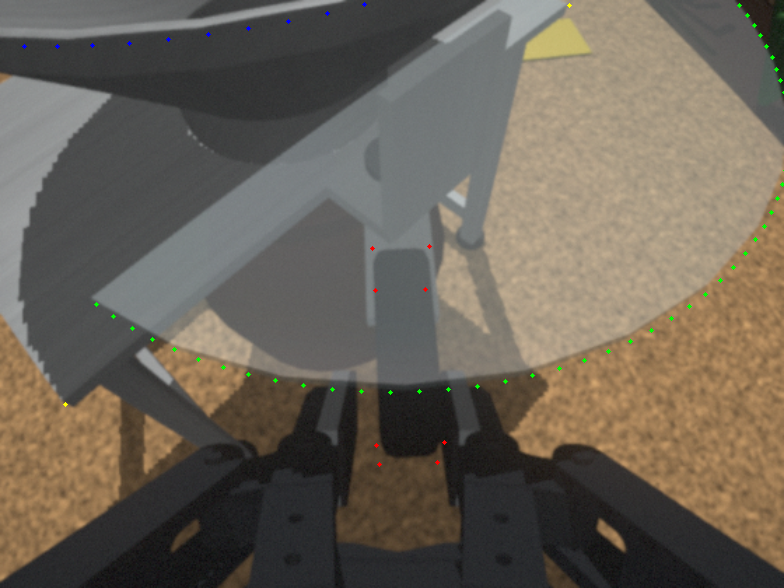

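```bash
python3 -m handwheel '[{"offset":[0,-0.001,0],"turn":[0.01,0,0.01]},{"offset":[0,-0.001,0],"turn":[0.01,0,0.01]}]'
python3 -m handwheel '[{"offset":[0,-0.001,0],"turn":[0.01,0,0.01]},{"offset":[0,-0.001,0],"turn":[0.01,0,0.01]}]'
python3 -m handwheel '[{"offset":[0,-0.001,0],"turn":[0.01,0,0.01]},{"offset":[0,-0.001,0],"turn":[0.01,0,0.01]}]'
```

```text
clock: 12.0
tool_pos: [0.4744, -0.0658, 0.2099]
orientation: [-3.14, 0.786, 1.226]
contact_force: [2.4, -0.7, 0.1]
opening: 0.0255
clock: 12.2
tool_pos: [0.474, -0.0658, 0.21]
orientation: [-3.141, 0.786, 1.21]
contact_force: [8.3, 1.6, -2.5]
opening: 0.0255
clock: 12.4
tool_pos: [0.4734, -0.0657, 0.2101]
orientation: [3.141, 0.786, 1.195]
contact_force: [9.4, 1.3, -2.7]
opening: 0.0257
```

Stop reached (3 → 9 N, with the TCP 2.8° past 135° as the pad lag predicts). Now centring, opening the jaws and looking.

```bash
python3 -m handwheel '[{"offset":[0,0.005,0],"turn":[-0.06,0,-0.06]},{"offset":[0,0.005,0],"turn":[-0.06,0,-0.06]}]'
python3 -m handwheel '[{"offset":[0,0,0],"turn":[0,0,0]},{"offset":[0,0,0],"turn":[0,0,0]}]' 40
python3 look.py w9 135; python3 -c "
from h import *
print(rel(*target(135,-.12,45)))"
```

```text
clock: 12.6
tool_pos: [0.478, -0.0676, 0.2098]
orientation: [-3.141, 0.786, 1.285]
contact_force: [-0.2, -0.3, 0.2]
opening: 0.0256
clock: 12.8
tool_pos: [0.4767, -0.0666, 0.2098]
orientation: [-3.139, 0.785, 1.283]
contact_force: [1.0, 0.1, 0.0]
opening: 0.034
(array([-0.1056,  0.0013, -0.0004]), array([ 0.0006, -0.0002,  0.0034]))
```

View pics/w9.png

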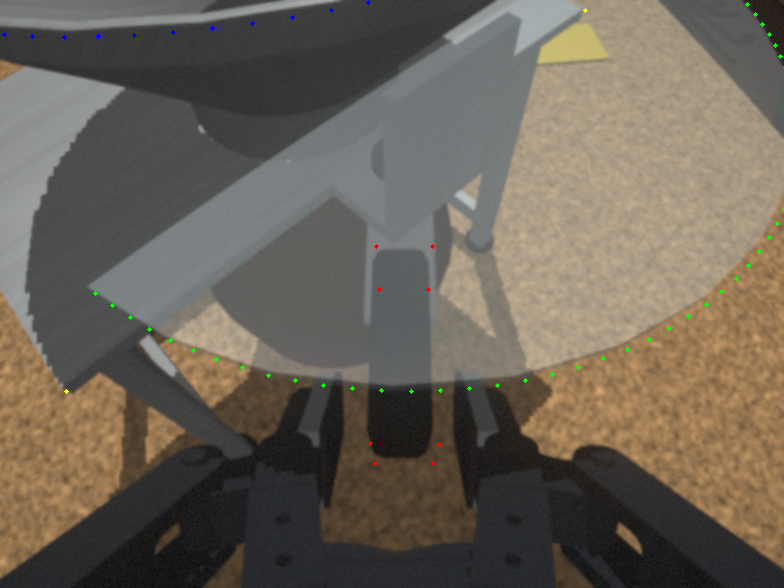

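The handle is on the closed side, at or slightly past where it started, and clear of both pads. I'll retract along the tool axis.

```bash
python3 -m handwheel '[{"offset":[-0.02,0,0],"turn":[0,0,0]},{"offset":[-0.05,0,0],"turn":[0,0,0]},{"offset":[-0.08,0,0],"turn":[0,0,0]},{"offset":[-0.106,0,0],"turn":[0,0,0]},{"offset":[-0.106,0,0],"turn":[0,0,0]},{"offset":[-0.106,0,0],"turn":[0,0,0]}]'; python3 look.py w10 135
python3 -m handwheel '[{"offset":[-0.05,0,0],"turn":[0,0,0]},{"offset":[-0.1,0,0],"turn":[0,0,0]},{"offset":[-0.14,0,0.05],"turn":[0,0,0]},{"offset":[-0.14,0,0.1],"turn":[0,0,0]},{"offset":[-0.14,-0.05,0.1],"turn":[0,0,0]},{"offset":[-0.14,-0.1,0.1],"turn":[0,0,0]}]'
python3 - <<'E'
from station import eyes
import cv2
for n,(a,b,c,d) in dict(top=(190,340,170,330),scene=(85,250,220,410)).items():
    im=eyes.capture(n)[:,:,::-1];cv2.imwrite(f'pics/{n}11f.png',im)
    f=4 if n=='top' else 3.6
    cv2.imwrite(f'pics/{n}11.png',cv2.resize(im[a:b,c:d],None,fx=f,fy=f,interpolation=cv2.INTER_CUBIC))
E
```

```text
clock: 13.45
tool_pos: [0.4558, -0.1387, 0.2847]
orientation: [-3.14, 0.786, 1.282]
contact_force: [0.7, 0.0, -0.8]
opening: 0.0338
clock: 14.1
tool_pos: [0.3119, -0.273, 0.3104]
orientation: [-3.136, 0.781, 1.287]
contact_force: [-0.6, -0.8, 0.0]
opening: 0.0344
```

View pics/w10.png

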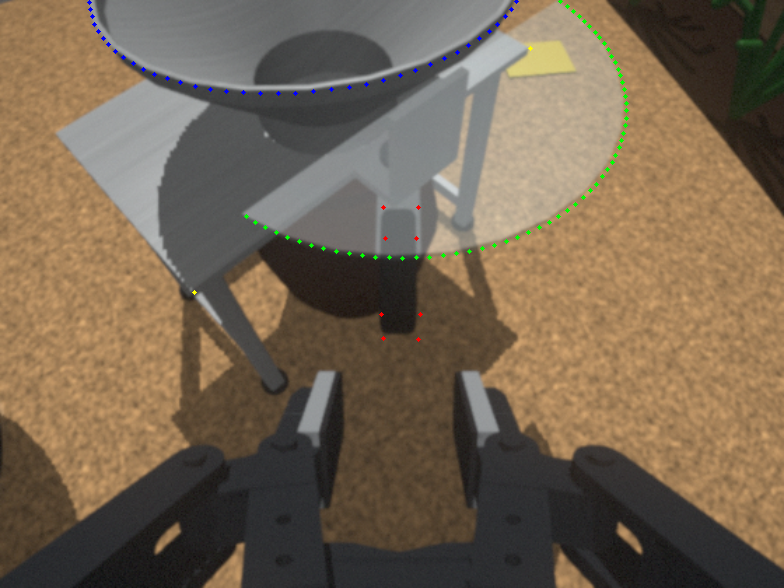

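View pics/top11.png

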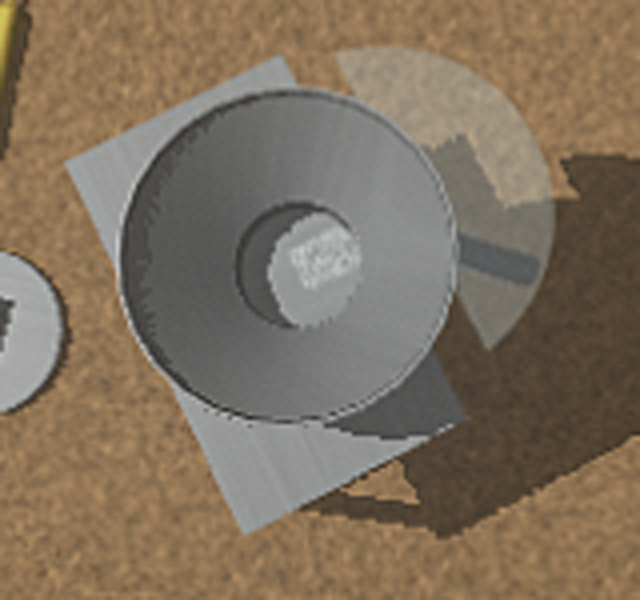

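View pics/scene11f.png

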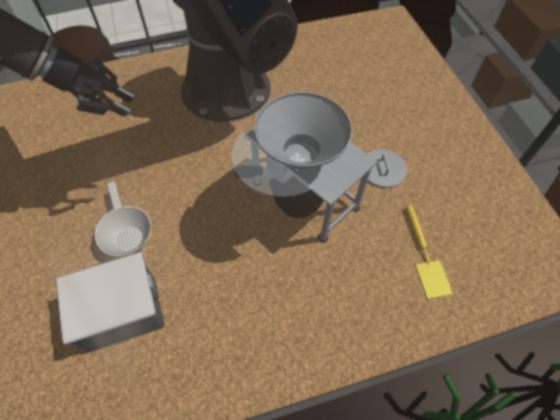

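Run:
```python
import cv2,numpy as np
for n in('top','scene'):
    a=cv2.imread(f'pics/{n}0.png');b=cv2.imread(f'pics/{n}11f.png')
    d=cv2.GaussianBlur(cv2.absdiff(a,b).max(2),(3,3),0)
    k,l,s,c=cv2.connectedComponentsWithStats((d>25).astype(np.uint8)); print(n,[tuple(x) for x in s[1:] if x[4]>5])
a=cv2.imread('pics/top0.png');b=cv2.imread('pics/top11f.png')
cv2.imwrite('pics/cmp.png',cv2.resize(np.hstack([x[230:280,280:320] for x in(a,b)]),None,fx=8,fy=8,interpolation=cv2.INTER_CUBIC))
```

```text
top [(np.int32(231), np.int32(242), np.int32(30), np.int32(31), np.int32(596)), (np.int32(105), np.int32(302), np.int32(455), np.int32(118), np.int32(28108)), (np.int32(542), np.int32(324), np.int32(18), np.int32(12), np.int32(126)), (np.int32(0), np.int32(361), np.int32(44), np.int32(34), np.int32(881)), (np.int32(304), np.int32(392), np.int32(7), np.int32(8), np.int32(43)), (np.int32(274), np.int32(397), np.int32(4), np.int32(4), np.int32(9)), (np.int32(260), np.int32(399), np.int32(58), np.int32(21), np.int32(740)), (np.int32(365), np.int32(403), np.int32(4), np.int32(4), np.int32(9)), (np.int32(246), np.int32(405), np.int32(15), np.int32(15), np.int32(111)), (np.int32(237), np.int32(409), np.int32(8), np.int32(11), np.int32(26)), (np.int32(207), np.int32(411), np.int32(23), np.int32(9), np.int32(138))]
scene [(np.int32(172), np.int32(0), np.int32(16), np.int32(33), np.int32(285)), (np.int32(222), np.int32(0), np.int32(5), np.int32(4), np.int32(9)), (np.int32(244), np.int32(0), np.int32(46), np.int32(22), np.int32(733)), (np.int32(456), np.int32(0), np.int32(32), np.int32(23), np.int32(277)), (np.int32(0), np.int32(9), np.int32(56), np.int32(72), np.int32(2244)), (np.int32(435), np.int32(11), np.int32(6), np.int32(11), np.int32(26)), (np.int32(247), np.int32(19), np.int32(51), np.int32(54), np.int32(1905)), (np.int32(188), np.int32(37), np.int32(31), np.int32(12), np.int32(86)), (np.int32(129), np.int32(45), np.int32(61), np.int32(34), np.int32(1224)), (np.int32(227), np.int32(44), np.int32(6), np.int32(4), np.int32(12)), (np.int32(0), np.int32(62), np.int32(235), np.int32(154), np.int32(13853)), (np.int32(267), np.int32(82), np.int32(131), np.int32(26), np.int32(1571)), (np.int32(225), np.int32(108), np.int32(23), np.int32(6), np.int32(97)), (np.int32(244), np.int32(111), np.int32(15), np.int32(9), np.int32(75)), (np.int32(284), np.int32(138), np.int32(34), np.int32(26), np.int32(559))]
```

View pics/cmp.png

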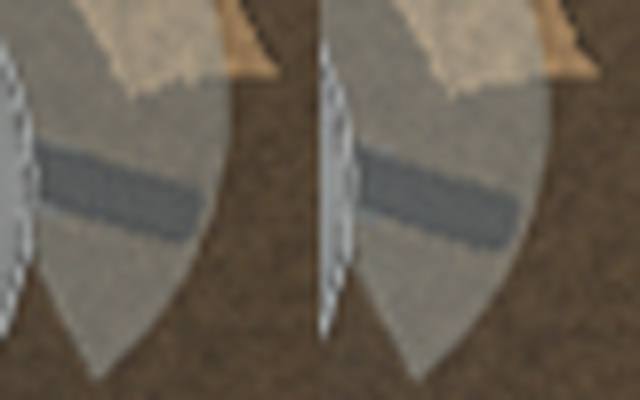

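Left is before, right is now: the handle is about 1 px further towards closed, so it is resting on the stop. The stand, plate, sieve and spatula show no change, and no walnuts are on the table. Handing in.

```bash
python3 -c "
from station import hand_in
print(hand_in())"
```

```text
the job is handed in; nothing more can be done
None
```

I turned the gate lever to its open stop, the walnuts dropped out of the funnel, and I turned the lever back to its closed stop. I did this with the jaws held loosely around the handle, reaching in under the hood edge at a 45° lean. I then backed the arm clear and handed in at about 14 s.

**Stops:** at each end the force rose from about 3 N to 9–11 N with almost no further movement. The measured tool angles agree with both stops to within about 1°. The lever now sits about 1° further closed than at the start, as if it began slightly off its stop.

**Final pictures:** the funnel is empty and the blade is shut. The stand, press plate, sieve and spatula show no change from the start, and no walnuts are on the work surface.

**Not seen directly:** I could not look inside the jar. That all five walnuts are in it is inferred from the empty funnel and clear table. I had no separate measurement of the jar's position; it only looked unmoved in the pictures.

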